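# Tip a tote of rejected coils into the scrap bin

### The arm

A 6-joint arm with a two-finger parallel gripper is mounted at the origin on a cart in front of the work surface, level with it; the furniture and walls round the work are solid. World frame = base frame: x ahead of the robot, y to its left, z up, the work surface at z = 0. Lengths are in m, angles in degrees, forces in N, time in s.
With the tool pointing down it reaches from about 0.425 to 0.95 m from the base axis. Payload 3.5 kg.
Tool frame: the origin (TCP) lies midway between the tips of the shut fingers; the grasp point (between the pads) lies ctrl.tcp_to_grasp behind it (ctrl.tcp_to_grasp is the distance from the TCP to the grasp point, in m); z points along the fingers, y is the line along which they close (so a half turn about z gives the same grasp; the last joint's range is limited). The gripper opens to 85 mm and grips with 20 to 120 N. Pads are 22 mm wide; open, the fingers measure 114 mm over their backs; the gripper's body (76 mm by 85 mm) begins 54 mm behind the grasp point. The pads swing forward as they close: fully open they stand 13 mm farther back than shut.
Start: joints at [61.478, 16.404, 90.338, -0, 73.258, -8.594], TCP at [0.23, 0.635, 0.231] pointing down, gripper open.
Joint ranges: [-158.93, 158.93], [-51.34, 127.21], [12.03, 142.37], [-87.48, 267.48], [13.55, 161.25], [-162.69, 162.69]. Speed limits (degrees/s): [159.86, 159.86, 180, 180, 180, 180].

### API

Orientations are given as [roll, pitch, yaw] about the fixed x, y, z axes, in that order (R = Rz(yaw) Ry(pitch) Rx(roll)).
In Python, from cell import monitor, vision, close_job, ctrl gives the robot as it stands.
- The arm moves only by the shell command python3 -m pendant 'ROWS' [FORCE]. ROWS is text: rows parted by semicolons, each of 7 numbers parted by spaces: the shift along the tool's x, y, z in m, then the turn, a rotation vector about the tool's x, y, z in rad, then the opening, from 0 (shut) to 1 (fully open). A call has 1 to 10 rows; each row is the pose to reach, as a shift and turn from the pose commanded when the call began, along the tool's axes at that moment; what a row does not reach only later rows make up. A row lasts 1/12 s, in which the tool goes at most 41.7 mm and 7.16 degrees, less where a joint would pass 70% of its speed; a pose out of reach is approached as far as the arm can. A call with a gripper value outside its range is refused whole. The fingers move at their own pace and stop on an object; FORCE is the grip in N (left out, the last holds). Time passes only in rows, so rows that repeat a pose let the fingers close. It gives the time, the measured TCP pose, the force, the opening and the grip force at its end, in the units of the state.
- monitor.read_state(): the state, without advancing time (a new reading comes with each control period).
- vision.read_camera(name): name is "scene" or "top"; returns the picture (400x640x3 uint8, blue, green, red); there is no depth.
- vision.camera_model(name): a dict with "fx", "fy", "cx", "cy" (pixels), "world_from_camera" (4x4, takes a point from camera to world coordinates). Camera axes: x right, y up, looking along -z (the intrinsics and any distortion apply to the point x, -y, -z); pixel columns grow to the right and rows downward; lengths in m; the calibration is good to about 2 mm. A picture is of the moment at which its call begins. camera_model takes no time and is no camera call.
- close_job(): hands the job in; it is judged then, once.
The state is a dict: "t": time; "q": joint angles; "qvel": joint speeds; "effort": joint torques, N m; "tool_pos": TCP position; "tool_rot": TCP orientation; "wrist_force": force on the tool from outside, world axes, zero at the start; "moment": the same for the moment, N m; "gripper_width": opening from 0.0 (shut) to 1.0 (fully open); "finger_force": force on a finger pad.
Only numpy, scipy, OpenCV 4.12 (cv2) and the standard library are available. Lean on these libraries where they do the work, as an engineer would, in place of code of your own. Each camera call takes 0.05 s, during which the arm holds its last target. There are 200 camera calls.

### The job

The tote of rejected coils is waiting on the infeed rollers of the bench tipper. Roll it along the rollers onto the tipping cradle, right up against the end stop, then push the cradle's hand lever fully over, away from you, so that all six coils slide out into the scrap bin. Finish with the lever let go, the cradle back down level and the empty tote still on it.

Things in the scene. Friction and masses are not known exactly. Their poses are not given: they have to be found in the camera images.
- tipper: Bench tote tipper, fixed: grey base plate 154 x 228 mm with a roller track and, at its right end, a tipping cradle. Origin: on the bench under the middle of the level cradle; z up, +x away from the robot to the dumping side, +y (left) along the track to its infeed end. Cradle rollers lie at y -48 to +47 mm, tops at z 66 mm. Hinge axis along y at x +72, z 54 mm.
- infeed (a point): Middle of the fixed infeed rollers, on their tops: x 0, y +100, z 66 mm of the tipper (axes alike). They run from y +50 to +150 mm, level with the cradle's; all rollers spin freely about x. Side rails at x +-61 mm stand 9 mm above the rollers; the cradle's rails are turned inward over the tote's foot flange and hold the tote down when tipped.
- cradle (a joint): Hinge of the tipping cradle, rad: 0 = level on its rest posts, grows as it tips away from the robot, end of travel 1.3 (75 degrees; the coils slide out near there). Worked by pushing the hand lever away from the robot, about 6 to 10 N. A return spring and damper bring it back to level by itself within about 3 s once the lever is let go.
- lever_knob (a point): Centre of the black ball knob, 30 mm across, on top of the cradle's hand lever: a 12 mm steel rod, 150 mm from hinge axis to knob, beyond the end stop at y -67 mm of the tipper. It turns with the cradle: level, it leans 38 degrees back toward the robot (knob at x -20, z 172 mm of the tipper); fully tipped, 36 degrees away (x +161, z 174 mm).
- cradle_stop (a point): Foot of the end stop, a plate across the right end of the cradle, 24 mm higher than the rollers: middle of its face at roller-top height (x 0, y -48, z 66 mm of the tipper when level). Turns with the cradle; axes as the tipper's when level. A tote home against it has its origin 45 mm from it along +y.
- tote: Grey plastic tote with six coils in it, loose, 0.3 kg, 116 (x, over the foot flange) x 90 (y) x 50 mm high, walls 3 mm. Origin: centre of underside; axes as the tipper's. Upright end walls at y +-45 mm (push on the +y one), upright back wall at x -50 mm; the +x side is an open pouring slope reaching to x +66 mm. Starts on the infeed rollers, at y 96 to 108 mm of the tipper.
- bin: Sheet-steel scrap bin, open-topped, 140 (x) x 156 (y) x 52 mm high, walls 3.5 mm, 0.9 kg, standing loose behind the cradle, its near wall 16 to 26 mm beyond the hinge axis: already in the right place to catch. Origin: centre of its underside; axes nearly the tipper's. (The bench's overhead shelf has an upright post to the right of the work: an arm swinging in from the right should draw in first.)
- coil_0: Rejected potted coil unit, dark blue block with black top, 26 x 23 x 22 mm, 24 g, loose in the tote. Origin: centre of its underside.
- coil_1: Rejected potted coil unit, dark blue block with black top, 26 x 23 x 22 mm, 24 g, loose in the tote. Origin: centre of its underside.
- coil_2: Rejected potted coil unit, dark blue block with black top, 26 x 23 x 22 mm, 24 g, loose in the tote. Origin: centre of its underside.
- coil_3: Rejected potted coil unit, dark blue block with black top, 26 x 23 x 22 mm, 24 g, loose in the tote. Origin: centre of its underside.
- coil_4: Rejected potted coil unit, dark blue block with black top, 26 x 23 x 22 mm, 24 g, loose in the tote. Origin: centre of its underside.
- coil_5: Rejected potted coil unit, dark blue block with black top, 26 x 23 x 22 mm, 24 g, loose in the tote. Origin: centre of its underside.

How it is judged (in metres and radians):
On the way, in this order (a step that is already met when the one before it is completed fails the run):
1. the tote, still holding the coils, is up against the end stop (within 5 mm) on the level cradle (y of tote in the frame of cradle_stop below 0.05 m and value of joint cradle below 0.06 rad and x of tote in the frame of cradle_stop between -0.008 and 0.008 m and z of tote in the frame of cradle_stop between -0.004 and 0.008 m and distance between each of coil_0, coil_1, coil_2, coil_3, coil_4, coil_5 and tote below 0.065 m), for 0.2 s.
2. the cradle is tipped over (beyond 50 degrees) with the tote in it (value of joint cradle above 0.87 rad and x of tote in the frame of cradle_stop between -0.008 and 0.008 m and z of tote in the frame of cradle_stop between -0.004 and 0.008 m), for 0.1 s.
At the end, for the whole second after the job is handed in: All six coils lie at rest inside the scrap bin, the cradle is back level (within 0.06 rad) and the empty tote stands on it, no more than 30 mm from the end stop (x of coil_0 in the frame of bin between -0.068 and 0.068 m and y of coil_0 in the frame of bin between -0.076 and 0.076 m and z of each of coil_0, coil_1, coil_2, coil_3, coil_4, coil_5 in the frame of bin below 0.055 m and linear speed of each of coil_0, coil_1, coil_2, coil_3, coil_4, coil_5, tote below 0.03 m/s and x of coil_1 in the frame of bin between -0.068 and 0.068 m and y of coil_1 in the frame of bin between -0.076 and 0.076 m and x of coil_2 in the frame of bin between -0.068 and 0.068 m and y of coil_2 in the frame of bin between -0.076 and 0.076 m and x of coil_3 in the frame of bin between -0.068 and 0.068 m and y of coil_3 in the frame of bin between -0.076 and 0.076 m and x of coil_4 in the frame of bin between -0.068 and 0.068 m and y of coil_4 in the frame of bin between -0.076 and 0.076 m and x of coil_5 in the frame of bin between -0.068 and 0.068 m and y of coil_5 in the frame of bin between -0.076 and 0.076 m and value of joint cradle below 0.06 rad and x of tote in the frame of cradle_stop between -0.008 and 0.008 m and z of tote in the frame of cradle_stop between -0.004 and 0.008 m and y of tote in the frame of cradle_stop between 0.035 and 0.075 m); the robot touches nothing.
It also fails if it takes over 51 s, if anything falls off the work surface, if the arm or the gripper's body presses on something with over 40 N, if the wrist force passes 120 N, or if a joint passes its speed limit or range.

## Working session

There is one attempt and no reset: what is moved stays moved. The work goes in short steps, Python scripts to look and compute and a shell command to move; the robot and the scene stay as the last step left them, time stands still between calls to the robot, and variables do not carry over. Pictures are saved under pics/ and viewed, at most 10 in all, crops included, and the job is handed in when it is done.

```bash
mkdir -p pics; python3 - <<'E'
from cell import monitor, vision, ctrl
import cv2
s=monitor.read_state();print({k:s[k] for k in('t','tool_pos','tool_rot','wrist_force','gripper_width')},ctrl.tcp_to_grasp)
for n in('scene','top'):
    cv2.imwrite(f'pics/{n}0.png',vision.read_camera(n));m=vision.camera_model(n);print(n,m)
E
```

```text
{'t': 0.0, 'tool_pos': array([0.22972504, 0.63401656, 0.2299145 ]), 'tool_rot': array([-1.79865863e+02, -2.00159707e-02,  1.60072558e+02]), 'wrist_force': array([-0.10955036, -0.42278928,  0.20730495]), 'gripper_width': 0.9992132359960493} 0.0187
scene {'fx': 431.17884921068924, 'fy': 431.17884921068924, 'cx': 319.19398760905693, 'cy': 200.06273583042545, 'world_from_camera': array([[ 0.64021475,  0.4350254 , -0.63314925,  0.02799221],
       [-0.76811268,  0.37464865, -0.51926997, -0.11462932],
       [ 0.01131288,  0.81877426,  0.57400412,  0.63279107],
       [ 0.        ,  0.        ,  0.        ,  1.        ]])}
top {'fx': 465.62685119373765, 'fy': 465.62685119373765, 'cx': 316.41109977551037, 'cy': 199.04066416078183, 'world_from_camera': array([[ 0.02820152,  0.99711538, -0.07046699,  0.50201161],
       [-0.99959625,  0.02788684, -0.00544562,  0.35753356],
       [-0.00346481,  0.07059212,  0.99749925,  0.97353387],
       [ 0.        ,  0.        ,  0.        ,  1.        ]])}
```

View pics/scene0.png

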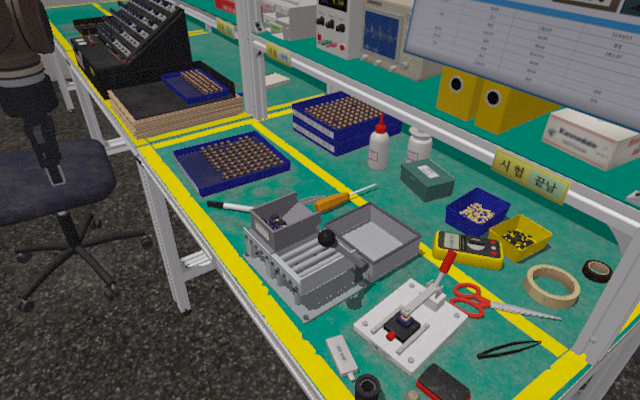

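View pics/top0.png

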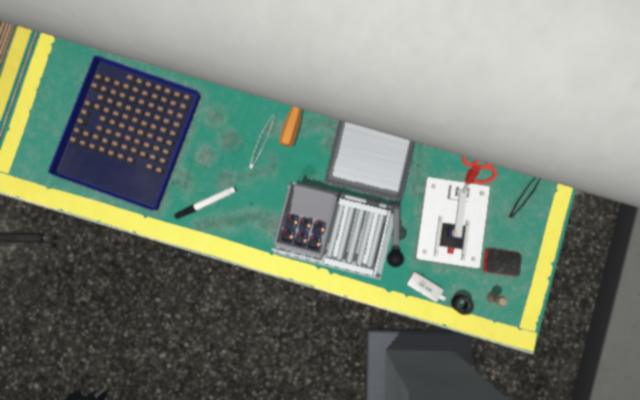

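Scene view: tote at about (280,220), knob at (327,238), bin at (378,240). Top view: tote at (307,220), knob at (396,258), bin at (370,158); the track is turned about 15° in the image. Next I'll enlarge both.

```bash
python3 - <<'E'
import cv2
a=cv2.imread('pics/scene0.png')[180:330,235:435];b=cv2.imread('pics/top0.png')[110:290,260:430]
cv2.imwrite('pics/s1.png',cv2.resize(a,None,fx=4,fy=4,interpolation=cv2.INTER_CUBIC))
cv2.imwrite('pics/t1.png',cv2.resize(b,None,fx=3.3333,fy=3.3333,interpolation=cv2.INTER_CUBIC))
E
```

```text
(no output)
```

View pics/s1.png

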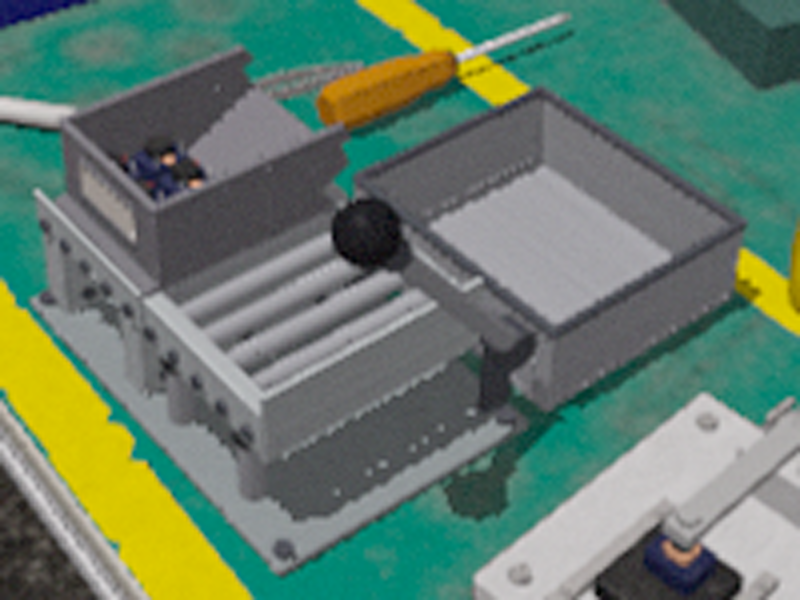

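View pics/t1.png

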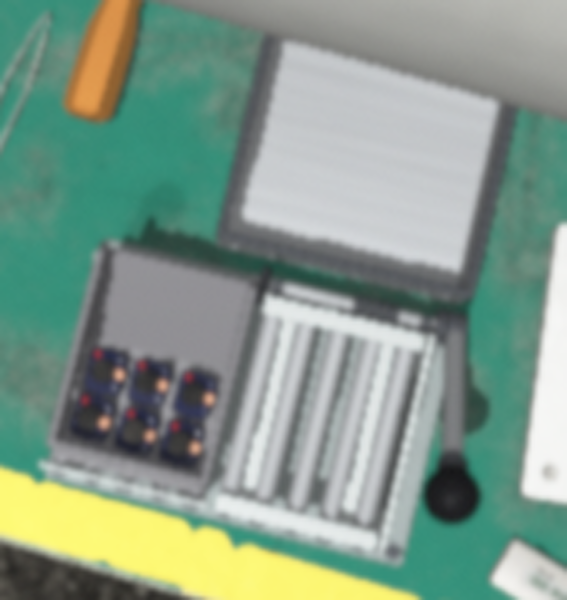

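The crops show a grey tote with its six coils at the infeed end. Scene crop: tote back-wall top corners at (62,122) and (155,205), knob at (367,232), base corner at (285,570). Top crop: the same corners at (55,445) and (207,487), knob at (452,492).

```bash
cat >h.py <<'E'
import numpy as np
from cell import vision
from scipy.optimize import least_squares
C={n:vision.camera_model(n) for n in('scene','top')}
def proj(n,p):
    m=C[n];c=np.linalg.inv(m['world_from_camera'])@np.r_[p,1]
    return np.array([m['cx']-m['fx']*c[0]/c[2],m['cy']+m['fy']*c[1]/c[2]])
def tri(s,t):
    r=least_squares(lambda p:np.r_[proj('scene',p)-s,proj('top',p)-t],[.6,.3,.1]);return r.x,np.abs(r.fun).max()
S=lambda u,v:np.array([235+u/4,180+v/4]);T=lambda u,v:np.array([260+u/3.3333,110+v/3.3333])
E
python3 - <<'E'
from h import *
for k,s,t in[('knob',S(367,232),T(452,492)),('tote-x+y',S(62,122),T(55,445)),('tote-x-y',S(155,205),T(207,487)),('tote+x+y',S(240,50),T(105,245)),('tote+x-y',S(345,130),T(262,275)),('binnearL',S(357,178),T(222,238)),('binnearR',S(555,330),T(470,300)),('stopnear',S(262,400),T(390,550))]:
    p,e=tri(s,t);print(k,p.round(4),e.round(2))
# tipper pose fit
def w(q,p): c,s=np.cos(q[2]),np.sin(q[2]);return np.array([q[0]+c*p[0]-s*p[1],q[1]+s*p[0]+c*p[1],p[2]])
def f(q):
    r=[]
    K=w(q,[-.02,-.067,.172]);r+=[proj('scene',K)-S(367,232),proj('top',K)-T(452,492)]
    for y,s,t in((.045,S(62,122),T(55,445)),(-.045,S(155,205),T(207,487))):
        P=w(q,[-.05,q[3]+y,.116]);r+=[proj('scene',P)-s,proj('top',P)-t]
    return np.concatenate(r)
r=least_squares(f,[.55,.3,-.25,.1]);print(r.x,np.degrees(r.x[2]),r.fun.round(1))
q=r.x
for n,p in dict(knob0=(-.02,-.067,.172),knob1=(.161,-.067,.174),toteend=(0,q[3]+.045,.09),end1=(0,.042,.09),infeed=(0,.1,.066)).items():print(n,w(q,p).round(4))
E
```

```text
knob [0.4619 0.2237 0.1706] 0.11
tote-x+y [0.4788 0.433  0.1171] 0.03
tote-x-y [0.4589 0.3485 0.1206] 0.32
tote+x+y [0.5892 0.4103 0.1144] 0.98
tote+x-y [0.5744 0.3234 0.1117] 1.61
binnearL [0.6031 0.3429 0.0531] 0.33
binnearR [0.5709 0.194  0.0551] 0.91
stopnear [0.4227 0.246  0.0884] 1.18
[ 0.49602113  0.28427116 -0.22693254  0.09855974] -13.002276980625973 [ 0.  -0.5  0.2  0.4 -0.4 -0.2 -1.2 -0.5  0.3  2.   0.6 -0.6]
knob0 [0.4615 0.2235 0.172 ]
knob1 [0.6378 0.1828 0.174 ]
toteend [0.5283 0.4242 0.09  ]
end1 [0.5055 0.3252 0.09  ]
infeed [0.5185 0.3817 0.066 ]
```

```bash
python3 - <<'E'
from h import *
l0,l1=np.array([60.,38]),np.array([570.,187]);nn=np.array([-(l1-l0)[1],(l1-l0)[0]])/np.linalg.norm(l1-l0)
q=[.496,.2843,np.radians(-13)];R=np.array([[np.cos(q[2]),-np.sin(q[2])],[np.sin(q[2]),np.cos(q[2])]])
for s in[(340,85),(440,132),(500,165),(580,200),(440,120),(340,70)]:
    r=least_squares(lambda p:np.r_[proj('scene',p)-s,nn@(proj('top',p)-l0)],[.8,.2,.4]);print(s,r.x.round(3),(R.T@(r.x[:2]-q[:2])).round(3),r.cost.round(4))
print(proj('top',[.638,.183,.174]))
E
```

```text
(340, 85) [0.664 0.36  0.343] [0.147 0.112] 0.0
(440, 132) [0.599 0.121 0.346] [ 0.137 -0.136] 0.0
(500, 165) [0.573 0.018 0.34 ] [ 0.135 -0.242] 0.0
(580, 200) [ 0.544 -0.087  0.346] [ 0.13  -0.351] 0.0
(440, 120) [0.594 0.122 0.367] [ 0.132 -0.136] 0.0
(340, 70) [0.654 0.354 0.376] [0.138 0.103] 0.0
[420.99283802 156.13322343]
```

```bash
python3 -m pendant '0 0 0 0 0 -0.122 0;0 0 0 0 0 -0.122 0'; python3 - <<'E'
from cell import monitor
import numpy as np
from scipy.spatial.transform import Rotation as Ro
s=monitor.read_state();print(s['t'],s['tool_pos'],s['tool_rot'])
M=Ro.from_euler('xyz',s['tool_rot'],degrees=True).as_matrix();print((M.T@(np.array([.528+.225*.03,.424+.974*.03,.09])-s['tool_pos'])).round(4))
E
```

```text
t: 0.27
tool_pos: [0.2298, 0.6342, 0.2305]
tool_rot: [-179.9, -0.0, 167.2]
wrist_force: [0.3, -0.2, -0.4]
gripper_width: 0.749
finger_force: 0.0
0.2667 [0.22984861 0.63424355 0.23048031] [-1.79922748e+02 -2.08332290e-02  1.67188278e+02]
[-0.3375 -0.1087  0.1405]
```

The shelf's front edge is at tipper x ≈ 0.135 and z ≈ 0.34. The tool will therefore have to lean back toward the robot at the end of the lever stroke. First I'll push the tote.

```bash
python3 -m pendant '-0.337 -0.105 0 0 0 0 0;-0.337 -0.105 0 0 0 0 0;-0.337 -0.105 0 0 0 0 0;-0.337 -0.105 0 0 0 0 0;-0.337 -0.105 0 0 0 0 0;-0.337 -0.105 0 0 0 0 0;-0.337 -0.105 0 0 0 0 0;-0.337 -0.105 0 0 0 0 0;-0.337 -0.105 0 0 0 0 0;-0.337 -0.105 0 0 0 0 0'; python3 -m pendant '0 0 0.04 0 0 0 0;0 0 0.08 0 0 0 0;0 0 0.11 0 0 0 0;0 0 0.135 0 0 0 0;0 0 0.14 0 0 0 0;0 0 0.14 0 0 0 0'; python3 - <<'E'
from cell import vision
import cv2
a=vision.read_camera('scene')[150:330,195:435];b=vision.read_camera('top')[110:290,230:430]
a=cv2.resize(a,(800,600),interpolation=cv2.INTER_CUBIC)
b=cv2.resize(b,(600,540),interpolation=cv2.INTER_CUBIC)
cv2.imwrite('pics/s2.png',a)
E
```

```text
t: 1.1
tool_pos: [0.539, 0.4534, 0.2305]
tool_rot: [-179.9, 0.1, 166.6]
wrist_force: [-0.3, 0.3, 0.1]
gripper_width: 0.003
finger_force: 0.0
t: 1.6
tool_pos: [0.5326, 0.4563, 0.0881]
tool_rot: [-179.8, -0.3, 167.0]
wrist_force: [0.0, 0.6, 0.7]
gripper_width: -0.005
finger_force: 0.0
```

View pics/s2.png

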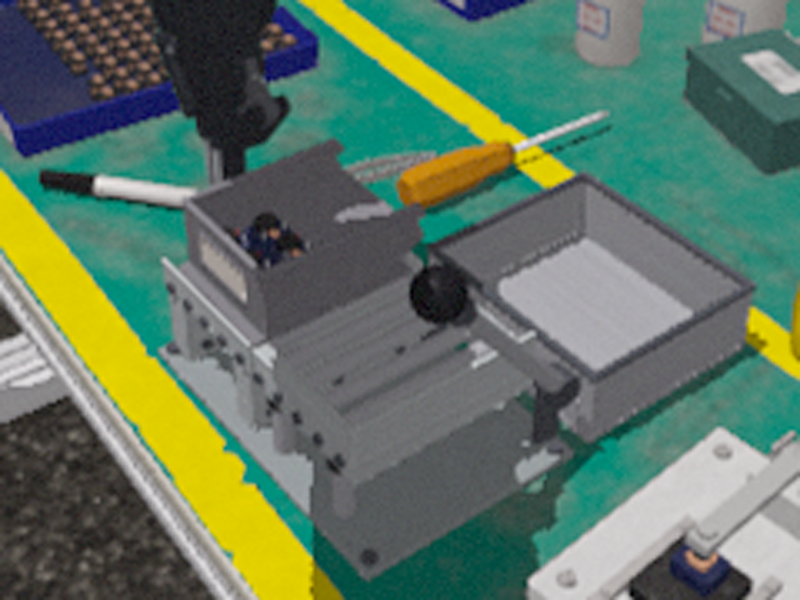

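The shut fingers stand behind the tote's +y wall, at about (225,165), with the coils still in the tote. I'll push slowly toward the stop.

```bash
python3 -m pendant '0 -0.005 0 0 0 0 0;0 -0.01 0 0 0 0 0;0 -0.015 0 0 0 0 0;0 -0.02 0 0 0 0 0;0 -0.025 0 0 0 0 0;0 -0.03 0 0 0 0 0;0 -0.035 0 0 0 0 0;0 -0.04 0 0 0 0 0;0 -0.045 0 0 0 0 0;0 -0.05 0 0 0 0 0'; python3 -m pendant '0 -0.005 0 0 0 0 0;0 -0.01 0 0 0 0 0;0 -0.015 0 0 0 0 0;0 -0.02 0 0 0 0 0;0 -0.025 0 0 0 0 0;0 -0.03 0 0 0 0 0;0 -0.035 0 0 0 0 0;0 -0.04 0 0 0 0 0;0 -0.045 0 0 0 0 0;0 -0.05 0 0 0 0 0';python3 -m pendant '0 -0.003 0 0 0 0 0;0 -0.006 0 0 0 0 0;0 -0.009 0 0 0 0 0;0 -0.011 0 0 0 0 0;0 -0.013 0 0 0 0 0;0 -0.014 0 0 0 0 0;0 -0.014 0 0 0 0 0'
```

```text
t: 2.53
tool_pos: [0.5237, 0.4075, 0.0912]
tool_rot: [-180.0, -0.0, 167.1]
wrist_force: [0.1, 0.8, 0.5]
gripper_width: -0.002
finger_force: 0.3
t: 3.37
tool_pos: [0.5124, 0.3588, 0.0912]
tool_rot: [-180.0, -0.0, 167.1]
wrist_force: [-0.3, 0.7, -0.4]
gripper_width: 0.003
finger_force: 0.2
t: 3.95
tool_pos: [0.5094, 0.3455, 0.0913]
tool_rot: [-180.0, -0.0, 167.1]
wrist_force: [0.2, -0.2, -0.1]
gripper_width: 0.0
finger_force: 0.0
```

```bash
python3 -m pendant '0 -0.001 0 0 0 0 0;0 -0.002 0 0 0 0 0;0 -0.003 0 0 0 0 0;0 -0.004 0 0 0 0 0;0 -0.005 0 0 0 0 0;0 -0.006 0 0 0 0 0;0 -0.006 0 0 0 0 0'; python3 - <<'E'
from cell import vision
import cv2
a=vision.read_camera('scene')[180:330,235:435];b=vision.read_camera('top')[140:290,300:440]
a=cv2.resize(a,(480,360),interpolation=cv2.INTER_CUBIC);b=cv2.resize(b,(320,343),interpolation=cv2.INTER_CUBIC);b=cv2.copyMakeBorder(b,0,17,0,0,0)
cv2.imwrite('pics/s3.png',cv2.hconcat([a,b]))
E
```

```text
t: 4.53
tool_pos: [0.5081, 0.3398, 0.0914]
tool_rot: [180.0, 0.0, 167.1]
wrist_force: [-0.4, 0.2, -0.2]
gripper_width: 0.0
finger_force: 0.4
```

View pics/s3.png

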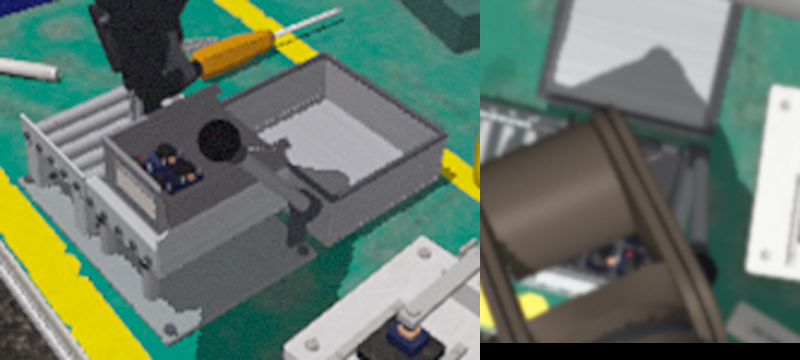

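The tote is on the cradle and nearly at the stop plate, with its near corner at about (160,230) in the left panel. I'll press on until I feel contact.

```bash
for i in 1; do python3 -m pendant '0 -0.001 0 0 0 0 0;0 -0.002 0 0 0 0 0;0 -0.003 0 0 0 0 0;0 -0.003 0 0 0 0 0'; done;  python3 -m pendant '0 -0.001 0 0 0 0 0;0 -0.002 0 0 0 0 0;0 -0.003 0 0 0 0 0;0 -0.003 0 0 0 0 0'
```

```text
t: 4.97
tool_pos: [0.5077, 0.3393, 0.0922]
tool_rot: [179.7, 0.0, 167.0]
wrist_force: [0.5, 8.3, -1.7]
gripper_width: 0.001
finger_force: 3.9
t: 5.3
tool_pos: [0.5077, 0.339, 0.0935]
tool_rot: [179.3, 0.1, 166.9]
wrist_force: [-0.4, 13.8, 1.6]
gripper_width: 0.002
finger_force: 7.0
```

```bash
python3 -m pendant '0 0.003 0 0 0 0 0;0 0.008 0 0 0 0 0;0 0.02 0 0 0 0 0;0 0.03 -0.02 0 0 0 0;0 0.03 -0.06 0 0 0 0;0 0.03 -0.1 0 0 0 0;0 0.03 -0.14 0 0 0 0;0 0.03 -0.14 0 0 0 0'
cat >lev.py <<'E'
import numpy as np
from scipy.spatial.transform import Rotation as Ro
from cell import monitor
def world(p):
    y=np.radians(-13);c,s=np.cos(y),np.sin(y);return np.array([.496+c*p[0]-s*p[1],.2843+s*p[0]+c*p[1],p[2]])
def tcp(ph,a,d=.013,h=.011):  # local TCP touching lever at lever angle ph, tool lean a (deg)
    ph,a=np.radians(ph),np.radians(a);u=np.array([np.sin(ph),np.cos(ph)]);t=np.array([np.cos(ph),-np.sin(ph)])
    H=np.array([.072,.054]);B=H+.15*u;n=np.array([np.cos(a),np.sin(a)]);z=np.array([np.sin(a),-np.cos(a)])
    c=B-.015*n+d*z
    pen=(c-H)@t+.006
    if pen>0:c=c-n*pen/(n@t)
    c=c-h*n;return np.array([c[0],-.070,c[1]])
def rel(p,a,s0=None):  # tool-frame row for local TCP p, lean a, from measured pose
    s=s0 or monitor.read_state();M=Ro.from_euler('xyz',s['tool_rot'],degrees=True)
    G=Ro.from_euler('z',-13,degrees=True)*Ro.from_euler('y',-a,degrees=True)*Ro.from_euler('xyz',[180,0,180],degrees=True)
    return np.r_[M.inv().apply(world(p)-s['tool_pos']),(M.inv()*G).as_rotvec()].round(4)
E
python3 - <<'E'
from lev import *
print(monitor.read_state()['tool_pos'])
p=tcp(-38,0);print(p)
b=p-[.02,0,0]
print(rel(b+[0,0,.08],0),rel(b,0),rel(p,0))
for ph in range(-38,40,6):print(ph,tcp(ph,max(0,(ph+20)/56*25)).round(4))
E
```

```text
t: 5.97
tool_pos: [0.5179, 0.3656, 0.2425]
tool_rot: [179.4, 0.8, 167.1]
wrist_force: [0.8, 1.0, 2.0]
gripper_width: -0.003
finger_force: 0.0
[0.51788401 0.3655687  0.24252288]
[-0.04634922 -0.07        0.15920161]
[ 0.0696 -0.154   0.0008  0.0103  0.0139  0.0013] [ 0.0707 -0.1549  0.0808  0.0103  0.0139  0.0013] [ 0.0507 -0.1549  0.081   0.0103  0.0139  0.0013]
-38 [-0.0463 -0.07    0.1592]
-32 [-0.0335 -0.07    0.1682]
-26 [-0.0198 -0.07    0.1758]
-20 [-0.0053 -0.07    0.182 ]
-14 [ 0.0103 -0.07    0.1853]
-8 [ 0.0265 -0.07    0.1872]
-2 [ 0.0428 -0.07    0.1874]
4 [ 0.0593 -0.07    0.186 ]
10 [ 0.0758 -0.07    0.1831]
16 [ 0.0917 -0.07    0.1784]
22 [ 0.1038 -0.07    0.1711]
28 [ 0.1142 -0.07    0.1614]
34 [ 0.1217 -0.07    0.1488]
```

```bash
python3 -m pendant '0.07 -0.03 0 0 0 0 0;0.07 -0.06 0 0 0 0 0;0.07 -0.09 0 0 0 0 0;0.07 -0.12 0 0 0 0 0;0.07 -0.154 0 0 0 0 0;0.07 -0.154 0 0 0 0 0;0.07 -0.154 0.03 0 0 0 0;0.07 -0.154 0.06 0 0 0 0;0.07 -0.154 0.08 0 0 0 0;0.07 -0.154 0.08 0 0 0 0'; python3 -m pendant '0 0 0 0 0 0 0;0 0 0 0 0 0 0'; python3 - <<'E'
from lev import *
for ph,a in((-38,0),(-32,0),(-26,0),(-20,0),(-14,3),(-8,6)):print(ph,rel(tcp(ph,a),a))
from cell import vision
import cv2
a=vision.read_camera('scene')[180:330,235:435];cv2.imwrite('pics/s4.png',cv2.resize(a,(480,360),interpolation=cv2.INTER_CUBIC))
E
```

```text
t: 6.8
tool_pos: [0.4077, 0.2279, 0.1464]
tool_rot: [-179.7, -0.5, 167.0]
wrist_force: [-0.4, -0.5, -1.0]
gripper_width: 0.002
finger_force: 0.0
t: 6.97
tool_pos: [0.4119, 0.2293, 0.1527]
tool_rot: [180.0, 0.1, 167.1]
wrist_force: [0.3, -0.2, 1.1]
gripper_width: -0.001
finger_force: 0.0
-38 [-0.0233  0.0025 -0.0065  0.0008  0.0017  0.0013]
-32 [-0.0362  0.0024 -0.0155  0.0008  0.0017  0.0013]
-26 [-0.0499  0.0024 -0.0231  0.0008  0.0017  0.0013]
-20 [-0.0644  0.0024 -0.0292  0.0008  0.0017  0.0013]
-14 [-0.0801  0.0024 -0.0324  0.0009 -0.0506  0.0013]
-8 [-0.0963  0.0024 -0.0341  0.0009 -0.103   0.0012]
```

View pics/s4.png

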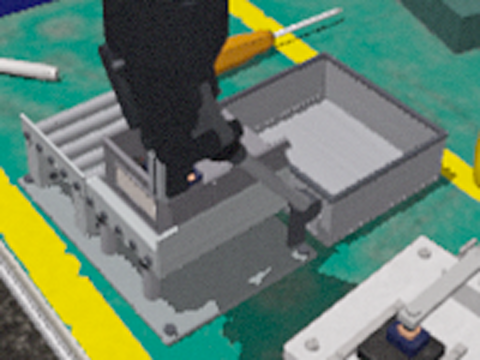

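The fingers stand just on the robot side of the knob, which is at about (230,135). I'll start the lever stroke.

```bash
python3 -m pendant '-0.012 0.002 -0.005 0 0 0 0;-0.023 0.002 -0.0065 0 0 0 0;-0.03 0.002 -0.011 0 0 0 0;-0.036 0.002 -0.0155 0 0 0 0;-0.043 0.002 -0.019 0 0 0 0;-0.05 0.002 -0.023 0 0 0 0;-0.057 0.002 -0.026 0 0 0 0;-0.064 0.002 -0.029 0 0 0 0;-0.08 0.002 -0.032 0 -0.052 0 0;-0.096 0.002 -0.034 0 -0.104 0 0'; python3 - <<'E'
from lev import *
print(monitor.read_state()['effort'])
for ph,a in((-8,6),(-2,9),(4,12),(10,15),(16,18),(22,21),(28,23),(32,25),(36,25)):print(ph,rel(tcp(ph,a),a))
E
```

```text
t: 7.85
tool_pos: [0.5045, 0.2112, 0.1882]
tool_rot: [179.8, 5.9, 167.0]
wrist_force: [-7.5, 4.6, 5.2]
gripper_width: 0.004
finger_force: 4.5
[-3.85415822e+00 -2.55276901e+01 -2.86137825e+01 -1.08486570e+00
 -1.45119734e+00 -2.03286001e-02]
-8 [-0.0018 -0.0007  0.0015  0.0034 -0.0025  0.0007]
-2 [-0.0182 -0.0007  0.0031  0.0034 -0.0549  0.0006]
4 [-0.0346 -0.0007  0.0063  0.0034 -0.1072  0.0005]
10 [-0.0507 -0.0007  0.011   0.0034 -0.1596  0.0004]
16 [-0.0655 -0.0008  0.0175  0.0035 -0.212   0.0003]
22 [-7.660e-02 -8.000e-04  2.650e-02  3.500e-03 -2.643e-01  2.000e-04]
28 [-8.580e-02 -8.000e-04  3.700e-02  3.500e-03 -2.992e-01  2.000e-04]
32 [-9.000e-02 -9.000e-04  4.600e-02  3.500e-03 -3.341e-01  1.000e-04]
36 [-9.350e-02 -9.000e-04  5.430e-02  3.500e-03 -3.341e-01  1.000e-04]
```

```bash
python3 -m pendant '-0.009 0 0.001 0 -0.025 0 0;-0.018 0 0.003 0 -0.052 0 0;-0.026 0 0.005 0 -0.08 0 0;-0.035 0 0.006 0 -0.107 0 0;-0.043 0 0.008 0 -0.133 0 0;-0.051 0 0.011 0 -0.16 0 0;-0.058 0 0.014 0 -0.185 0 0;-0.0655 0 0.0175 0 -0.212 0 0;-0.071 0 0.022 0 -0.24 0 0;-0.0766 0 0.026 0 -0.264 0 0'; python3 - <<'E'
from lev import *
for ph,a in((22,21),(28,23),(32,25),(36,25)):print(ph,rel(tcp(ph,a,d=.008),a))
E
```

```text
t: 8.68
tool_pos: [0.5836, 0.1923, 0.1706]
tool_rot: [179.9, 21.4, 167.0]
wrist_force: [-3.5, 0.6, 6.2]
gripper_width: -0.001
finger_force: 2.8
22 [-0.0021 -0.     -0.0051  0.0026  0.0066  0.0002]
28 [-0.0095 -0.      0.0073  0.0026 -0.0283  0.0002]
32 [-0.0124 -0.0001  0.0168  0.0026 -0.0632  0.0001]
36 [-0.0149 -0.0001  0.0256  0.0026 -0.0632  0.0001]
```

```bash
python3 -m pendant '-0.006 0 0 0 -0.01 0 0;-0.0095 0 0.006 0 -0.028 0 0;-0.012 0 0.01 0 -0.045 0 0;-0.014 0 0.0145 0 -0.063 0 0;-0.016 0 0.019 0 -0.063 0 0;-0.017 0 0.022 0 -0.063 0 0;-0.018 0 0.025 0 -0.063 0 0;-0.018 0 0.025 0 -0.063 0 0'; python3 - <<'E'
from cell import vision
import cv2
a=vision.read_camera('scene')[150:330,235:475];cv2.imwrite('pics/s5.png',cv2.resize(a,(800,600),interpolation=cv2.INTER_CUBIC))
E
```

```text
t: 9.35
tool_pos: [0.6073, 0.1856, 0.1504]
tool_rot: [180.0, 24.7, 167.0]
wrist_force: [-0.7, -0.0, 3.4]
gripper_width: 0.001
finger_force: 1.2
```

View pics/s5.png

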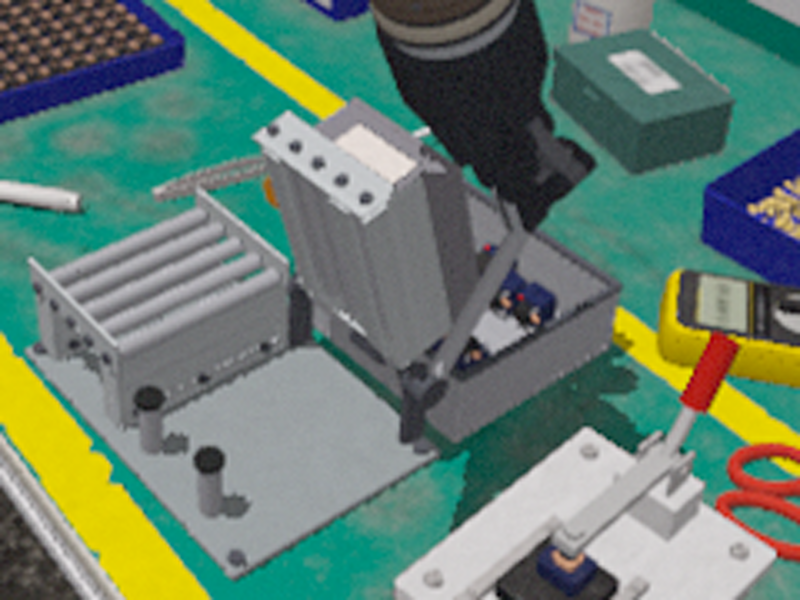

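The cradle is steeply tipped and coils are lying in the bin at about (510,300). I'll push a little further to the hard stop and dwell there.

```bash
python3 -m pendant '-0.002 0 0.001 0 0 0 0;-0.004 0 0.002 0 0 0 0;-0.006 0 0.003 0 0 0 0;-0.008 0 0.004 0 0 0 0;-0.008 0 0.004 0 0 0 0;-0.008 0 0.004 0 0 0 0'; python3 -m pendant '-0.002 0 0 0 0 0 0;-0.004 0 0 0 0 0 0;-0.004 0 0 0 0 0 0;-0.004 0 0 0 0 0 0;-0.004 0 0 0 0 0 0;-0.004 0 0 0 0 0 0;-0.004 0 0 0 0 0 0;-0.004 0 0 0 0 0 0;-0.004 0 0 0 0 0 0;-0.004 0 0 0 0 0 0'; python3 - <<'E'
from cell import vision
import cv2
a=vision.read_camera('scene')[150:330,235:475];cv2.imwrite('pics/s6.png',cv2.resize(a,(800,600),interpolation=cv2.INTER_CUBIC))
E
```

```text
t: 9.9
tool_pos: [0.6113, 0.1845, 0.1478]
tool_rot: [-179.8, 24.1, 167.1]
wrist_force: [-14.8, 3.9, 6.9]
gripper_width: -0.004
finger_force: 8.5
t: 10.73
tool_pos: [0.6123, 0.1841, 0.1474]
tool_rot: [-179.7, 23.7, 167.1]
wrist_force: [-19.9, 5.4, 6.8]
gripper_width: 0.004
finger_force: 10.2
```

View pics/s6.png

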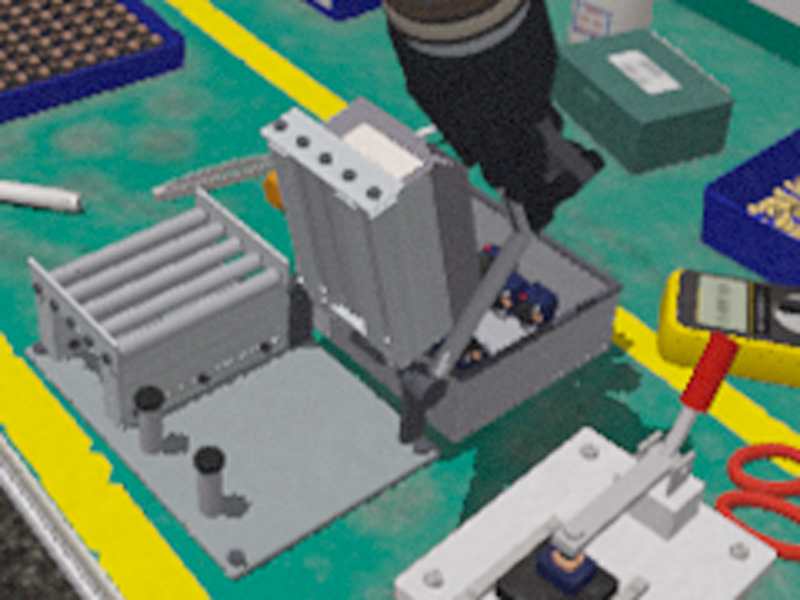

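The lever is at its end stop (20 N), and the coils are out. I'll retrace the path back and let the lever return.

```bash
python3 - <<'E'
from lev import *
for ph,a in((32,25),(22,21),(10,15),(-8,6),(-20,0)):
    p=tcp(ph,a,d=.008)-[.008,0,0];print(ph,rel(p,a))
E
```

```text
32 [ 0.0135  0.0014 -0.0192 -0.0043 -0.0227  0.001 ]
22 [ 0.023   0.0013 -0.0414 -0.0043  0.0472  0.0008]
10 [ 0.047   0.0013 -0.0642 -0.0043  0.1519  0.0006]
-8 [ 8.99e-02  1.20e-03 -8.81e-02 -4.40e-03  3.09e-01  3.00e-04]
-20 [ 0.1207  0.0012 -0.0962 -0.0044  0.4137  0.    ]
```

```bash
python3 -m pendant '0.007 0 -0.01 0 0 0 0;0.014 0 -0.019 0 0 0 0;0.019 0 -0.03 0 0.02 0 0;0.024 0 -0.041 0 0.047 0 0;0.035 0 -0.053 0 0.1 0 0;0.047 0 -0.064 0 0.152 0 0;0.06 0 -0.072 0 0.2 0 0;0.075 0 -0.08 0 0.255 0 0;0.09 0 -0.088 0 0.309 0 0;0.121 0 -0.096 0 0.414 0 0'; python3 - <<'E'
from lev import *
for p in((-.04,.182),(-.085,.17),(-.085,.26)):print(rel(np.array([p[0],-.07,p[1]]),0))
E
```

```text
t: 11.62
tool_pos: [0.473, 0.2167, 0.1901]
tool_rot: [179.9, 1.0, 167.1]
wrist_force: [0.5, -0.1, -0.2]
gripper_width: 0.0
finger_force: 0.0
[0.0329 0.0011 0.0075 0.0012 0.0171 0.0009]
[0.0781 0.0011 0.0188 0.0012 0.0171 0.0009]
[ 0.0766  0.0012 -0.0712  0.0012  0.0171  0.0009]
```

```bash
python3 -m pendant '0.025 0 -0.02 0 0 0 0;0.05 0 -0.05 0 0 0 0;0.06 0 -0.09 0 0 0 0;0.06 0.03 -0.11 0 0 0 0;0.06 0.06 -0.12 0 0 0 0;0.06 0.1 -0.12 0 0 0 0;0.06 0.14 -0.12 0 0 0 0;0.06 0.18 -0.12 0 0 0 0;0.06 0.22 -0.12 0 0 0 0;0.06 0.25 -0.12 0 0 0 0'; for i in 1 2 3 4; do python3 -m pendant '0 0 0 0 0 0 0;0 0 0 0 0 0 0;0 0 0 0 0 0 0;0 0 0 0 0 0 0;0 0 0 0 0 0 0;0 0 0 0 0 0 0;0 0 0 0 0 0 0;0 0 0 0 0 0 0;0 0 0 0 0 0 0;0 0 0 0 0 0 0'|head -2; done;  python3 - <<'E'
from cell import vision
import cv2
a=vision.read_camera('scene')[180:330,235:435];b=vision.read_camera('top')[110:290,260:430]
a=cv2.resize(a,(460,345),interpolation=cv2.INTER_CUBIC);b=cv2.resize(b,(340,360),interpolation=cv2.INTER_CUBIC);a=cv2.copyMakeBorder(a,0,15,0,0,0)
cv2.imwrite('pics/s7.png',cv2.hconcat([a,b]))
E
```

```text
t: 12.45
tool_pos: [0.4684, 0.4766, 0.3069]
tool_rot: [180.0, 1.0, 167.1]
wrist_force: [0.5, 0.1, 0.2]
gripper_width: 0.002
finger_force: 0.0
t: 13.28
tool_pos: [0.4683, 0.474, 0.3077]
t: 14.12
tool_pos: [0.4683, 0.4741, 0.3076]
t: 14.95
tool_pos: [0.4683, 0.4742, 0.3076]
t: 15.78
tool_pos: [0.4683, 0.4741, 0.3076]
```

View pics/s7.png

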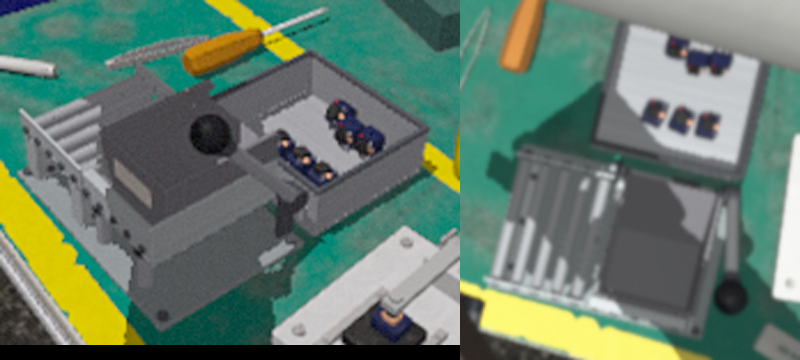

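Six coils are in the bin, three at about (300,160) and three at about (355,130) in the left panel. The knob is back at its starting pixel and the empty tote is on the cradle. I'll check the tote's y, then hand in.

```bash
python3 - <<'E'
from h import *
from lev import world
for y in(-.003,.01,.027):print(y,(proj('scene',world([-.05,y+.045,.116]))-[235,180])*2.3)
from cell import close_job;print(close_job())
E
```

```text
-0.003 [ 97.4110146  129.72381606]
0.01 [ 88.80062332 121.49408464]
0.027 [ 77.80739768 110.98686244]
the job is handed in; nothing more can be done
None
```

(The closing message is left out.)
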